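Close up the watch leak tester

TASK

Load the wristwatch on its display block into the open chamber of the leak tester, standing upright on the chamber floor and set down rather than dropped. Then swing the lid fully shut, then swing the hold-down clamp fully down over the lid, and last turn the selector so that its white pointer line is on the one long mark. Leave the screwdriver stand, the jar and the tin standing where they are.

Things in the scene. Friction and masses are not known exactly. Their poses are not given: they have to be found in the camera images.
- tester: Leak tester, fixed: grey open chamber 150 (x) x 136 (y) x 85 mm high, walls 8 mm, floor 20 mm thick (inside 134 x 120, 65 mm deep); in front a white console, x -190 to -75 mm, 124 mm wide, 50 mm high, with the selector; a lid hinged on the +y wall; a clamp on a post outside the -y wall. Origin under the chamber's centre at bench height; x from console to chamber, y to the lid hinge, z up.
- chamber_floor (a point): centre of the chamber's floor, 20 mm above the bench and 65 mm below the rim; axes as the tester's.
- lid (a joint): lid angle in rad: 0 shut, 1.57 upright, up to 1.95 leaning outwards. Aluminium plate, 150 (along the hinge) x 136 x 10 mm thick, hinged at the top of the chamber's +y wall; the stiff hinge holds it where it is left (2 to 4 N at the edge move it).
- lid_hinge (a point): middle of the lid's hinge axis, at tester (0, 68, 85) mm, the axis along tester x. Site axes turn with the lid: -y along the plate to its free edge, z out of its upper (outer) face. The plate spans y 0 to -136, z 0 to 10 mm.
- lid_edge (a point): middle of the lid's free edge on its outer face, 136 mm from the hinge and 10 mm above its plane.
- clamp (a joint): clamp angle in rad: 0 down flat over the lid, 1.57 standing upright, up to 1.95 leaning outwards; it stays where it is left.
- clamp_pivot (a point): clamp pivot, at tester (0, -100, 105) mm, axis along tester x, on a post 50 x 34 mm whose steel cheeks reach up to z = 122 mm. Site axes turn with the clamp: y along the steel arm (18 mm wide, 10 mm thick, reaching 90 mm), z its upper side (outer side when raised).
- clamp_bar (a point): centre of the clamp's black push bar, a rod 14 mm thick and 70 mm long along tester x, 85 mm along the arm and 14 mm on its upper side.
- selector (a joint): selector angle in rad, growing clockwise seen from above, range 0 to 2.6; it stays where it is left. On the console five black marks fan round its front side: four short ones (7 mm) at 0.1, 0.7, 1.3 and 2.5 and the one long mark (18 mm) at 1.9.
- selector_grip (a point): centre of the top of the selector's bar grip, 84 mm above the bench, at tester (-135, 0) mm. The black bar, 58 mm long, 14 wide, 24 high, stands on a 60 mm disc whose top is 61 mm above the bench; the point's x axis runs along the bar to its pointer end (white line), z up.
- watch: steel wristwatch with white dial on a black display block; block 44 (x) x 76 (y) x 34 mm high, watch case 39 mm across on top of it, 48 mm high in all; 0.22 kg. Origin at the centre of its underside, z up. Grip the block across its 44 mm width.
- driver_stand: bystander: round stand 74 mm across with six upright watch screwdrivers, 94 mm high; origin at the centre of its underside.
- jar: bystander: amber glass jar with steel cap, 60 mm across, 62 mm high; origin at the centre of its underside.
- tin: bystander: round aluminium tin, 68 mm across, 40 mm high; origin at the centre of its underside.
Not all that is in view belongs to the job. What is shaped like the watch but red or yellow is not meant.

How it is judged:
By the outcome, as a careful person would: the job done as asked, in the order asked, and still so for the second after the job is handed in, with the robot touching nothing.
It also fails if it takes over 70 s, if anything falls off the work surface, if the arm or the gripper's body presses on something with over 40 N, if the wrist force passes 120 N, or if a joint passes its speed limit or range.

ROBOT

A 6-joint arm with a two-finger parallel gripper is mounted at the origin on the work surface. World frame = base frame: x ahead of the robot, y to its left, z up, the work surface at z = 0. Lengths are in m, angles in degrees, forces in N, time in s.
With the tool pointing down it reaches from about 0.325 to 0.85 m from the base axis. Payload 15.5 kg.
Tool frame: the origin (TCP) lies at the very end of the fingers, on their centre line; the grasp point (between the pads) lies arm.grip_depth behind it (arm.grip_depth is the distance from the TCP to the grasp point, in m); z points along the fingers, y is the line along which they close (so a half turn about z gives the same grasp; the last joint's range is limited). The gripper opens to 91 mm and grips with 3 to 60 N. Pads are 32 mm wide; open, the fingers measure 118 mm over their backs; the gripper's body (76 mm by 178 mm) begins 60 mm behind the grasp point.
Start: joints at [-76.862, 28.281, 77.091, -0, 74.628, -5.472], TCP at [0.199, -0.592, 0.214] pointing down, gripper open.
Joint ranges: [-166.48, 166.48], [-47.26, 123.95], [12.59, 153.08], [-70.14, 250.14], [6.76, 159.57], [-176.63, 176.63]. Speed limits (degrees/s): [108.29, 108.29, 147.25, 172.46, 172.46, 172.46].

INTERFACE

Orientations are given as a 3x3 rotation matrix whose columns are the frame's x, y, z axes.
In Python, from rig import arm gives the robot as it stands. Calls block until the motion is done:
- arm.move_to(position, orientation): joint-space move of the TCP to a pose.
- arm.move_l(position, orientation=None, feed=0.15): straight line of the TCP; orientation=None keeps the orientation; feed is the mean speed in m/s.
- arm.move_joints(angles): joint-space move.
- arm.grip(opening): finger opening in m; the grip force is fixed at half the most; returns when the fingers have stopped.
- arm.sleep(seconds).
- arm.solve_ik(position, orientation): joint angles nearest the present ones, or None.
- arm.snapshot(name): name is "scene" or "top"; returns the picture (384x512x3 uint8, red, green, blue); there is no depth.
- arm.get_calibration(name): a dict with "intrinsics" (3x3 intrinsics, pixels), "cam_to_world" (4x4, takes a point from camera to world coordinates). Camera axes: x right, y down, z forward; pixel columns grow to the right and rows downward; lengths in m; the calibration is good to about 2 mm. A picture is of the moment at which its call begins. get_calibration takes no time and is no camera call.
A pose or a line that the arm cannot do raises arm.Unreachable and nothing moves.
- arm.sign_off(): hands the job in; it is judged then, once.
Readings, each from a call of its own:
- arm.current_t(): time.
- arm.current_joint_positions(): joint angles.
- arm.current_dq(): joint speeds.
- arm.current_tau(): joint torques, N m.
- arm.current_ee_pos(): TCP position.
- arm.current_tool_rot(): TCP orientation.
- arm.current_force(): force on the tool from outside, world axes, zero at the start.
- arm.current_torque(): the same for the moment, N m.
- arm.current_width(): finger opening in m.
- arm.current_grasp_force(): force on a finger pad.
Only numpy, scipy, OpenCV 4.12 (cv2) and the standard library are available. Lean on these libraries where they do the work, as an engineer would, in place of code of your own. Each camera call takes 0.05 s, during which the arm holds its last target. There are 200 camera calls.

## Working session

There is one attempt and no reset: what is moved stays moved. The work goes in short steps, each a Python script; the robot and the scene stay as the last script left them, time stands still between calls to the robot, and variables do not carry over. Pictures are saved under pics/ and viewed, at most 10 in all, crops included, and the job is handed in when it is done.

```bash
mkdir -p pics; ls
python3 - <<'E'
from rig import arm
import cv2,numpy as np
np.set_printoptions(precision=4,suppress=True)
for n in("scene","top"):
    im=arm.snapshot(n);cv2.imwrite(f"pics/{n}0.png",im[:,:,::-1])
    c=arm.get_calibration(n);print(n,np.array(c["intrinsics"]).tolist());print(np.array(c["cam_to_world"]))
print(arm.grip_depth,arm.current_t(),arm.current_width());print(arm.current_tool_rot())
E
```

```text
pics
scene [[444.4520519894305, 0.0, 267.36862429674005], [0.0, 444.4520519894305, 198.03283607137652], [0.0, 0.0, 1.0]]
[[ 0.3193  0.6369 -0.7017  1.3961]
 [ 0.9476 -0.2076  0.2427 -0.4068]
 [ 0.0089 -0.7424 -0.6698  0.9742]
 [ 0.      0.      0.      1.    ]]
top [[488.4747337287669, 0.0, 256.84713322777907], [0.0, 488.4747337287669, 195.91712049551361], [0.0, 0.0, 1.0]]
[[ 0.027  -0.9898  0.1399  0.3139]
 [-0.9995 -0.0293 -0.0146 -0.0618]
 [ 0.0186 -0.1395 -0.9901  1.4515]
 [ 0.      0.      0.      1.    ]]
0.0188 0.1 0.09131057996529769
[[ 0.9477  0.319  -0.0002]
 [ 0.319  -0.9477  0.001 ]
 [ 0.0001 -0.0011 -1.    ]]
```

View pics/scene0.png

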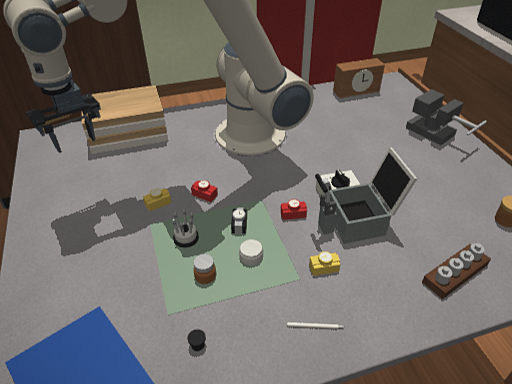

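View pics/top0.png

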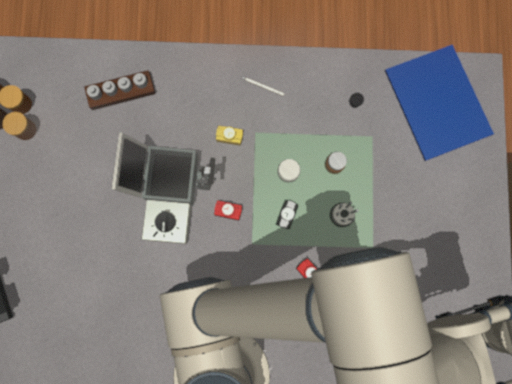

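The scene view shows the wanted watch, black with a white dial, at (239,220); in the top view it is at (288,214). Lookalikes in the top view are red at (228,210), red at (308,269) and yellow at (229,135). I choose the black one. The tester chamber is at top (171,173), its console at (166,222), the lid at (130,165) leaning out to the left, and the clamp at (206,172).

```bash
cat > h.py <<'E'
import numpy as np,cv2
from rig import arm
np.set_printoptions(precision=4,suppress=True)
def cal(n):
    c=arm.get_calibration(n);return np.array(c["intrinsics"]),np.array(c["cam_to_world"])
def ray(n,p):
    K,T=cal(n);d=T[:3,:3]@np.linalg.inv(K)@[p[0],p[1],1];return T[:3,3],d/np.linalg.norm(d)
def onz(n,p,z):
    o,d=ray(n,p);return o+d*(z-o[2])/d[2]
def proj(n,X):
    K,T=cal(n);q=K@(T[:3,:3].T@(np.asarray(X)-T[:3,3]));return q[:2]/q[2]
def tri(ps,pt):
    o1,d1=ray("scene",ps);o2,d2=ray("top",pt)
    s=np.linalg.lstsq(np.c_[d1,-d2],o2-o1,rcond=None)[0]
    a,b=o1+s[0]*d1,o2+s[1]*d2;return (a+b)/2,np.linalg.norm(a-b)
def crop(name,src,x0,y0,w,h,k):
    cv2.imwrite(name,cv2.resize(src[y0:y0+h,x0:x0+w,::-1],None,fx=k,fy=k,interpolation=cv2.INTER_CUBIC))
E
python3 - <<'E'
from h import *
t=arm.snapshot("top");s=arm.snapshot("scene")
a=cv2.resize(t[120:255,105:310,::-1],None,fx=3.9,fy=3.9,interpolation=cv2.INTER_CUBIC)
cv2.imwrite("pics/t1.png",a)
crop("pics/s1.png",s,222,140,200,120,4)
# white dial
def blob(im,box,f):
    x0,y0,x1,y1=box;c=im[y0:y1,x0:x1].astype(int);m=f(c).astype(np.uint8)
    n,l,st,ce=cv2.connectedComponentsWithStats(m);i=1+np.argmax(st[1:,4]);return ce[i]+[x0,y0],st[i],(l==i)
w=lambda c:(c.min(2)>150)
pt=blob(t,(270,195,305,232),w);ps=blob(s,(225,200,255,240),w)
print("dial",pt[:2],ps[:2],tri(ps[0],pt[0]))
for nm,im,box in(("top",t,(270,195,305,232)),):
    x0,y0,x1,y1=box;c=im[y0:y1,x0:x1].astype(int)
    m=(c.max(2)<62).astype(np.uint8)
    n,l,st,ce=cv2.connectedComponentsWithStats(m)
    pts=np.argwhere(m)[:,::-1].astype(np.float32)+[x0,y0]
    print("block",cv2.minAreaRect(pts.astype(np.float32)))
E
```

```text
dial (array([287.1609, 213.5609]), array([ 10,   6,  15,  26, 230], dtype=int32)) (array([238.4667, 212.8   ]), array([ 8,  8, 12, 10, 90], dtype=int32)) (array([ 0.4628, -0.1732,  0.0486]), np.float64(0.003497011397557329))
block ((286.9088439941406, 215.02012634277344), (12.685620307922363, 23.403675079345703), 21.25050163269043)
```

View pics/t1.png

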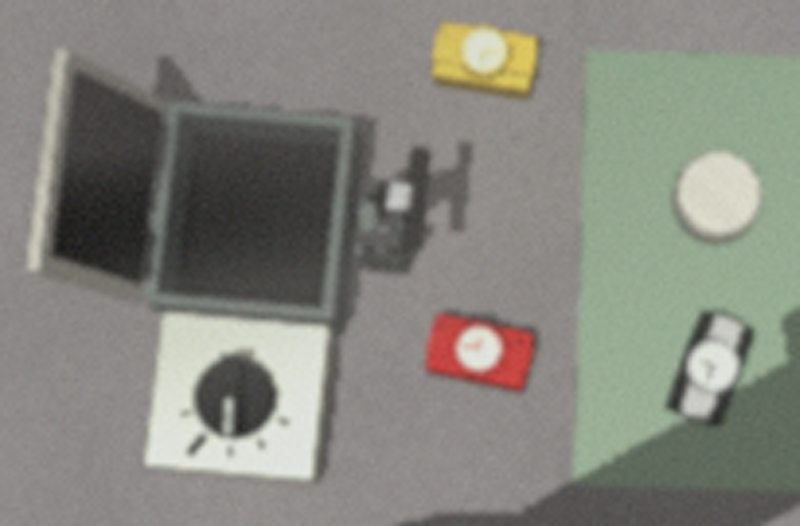

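View pics/s1.png

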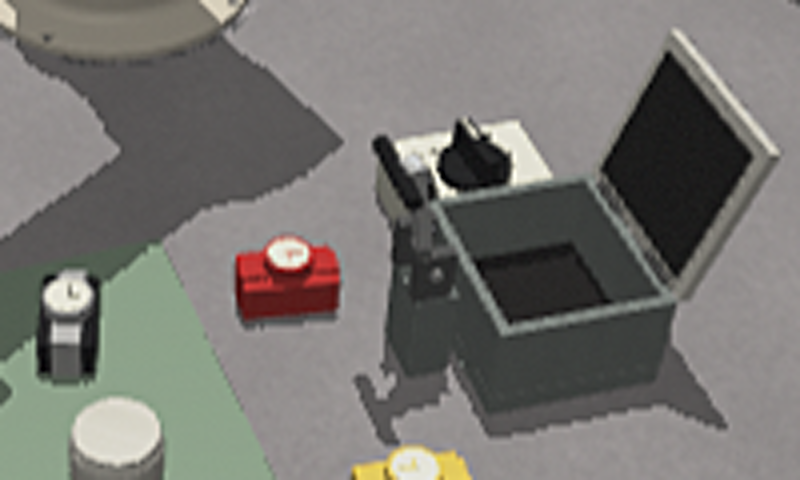

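The crops confirm the black watch with white dial and the tester layout. The selector pointer is pointing down, roughly on the 1.3 mark, and the long mark is at crop (196,445). Next I triangulate rim corners, lid edge, clamp bar and block corners.

```bash
cat > m.py <<'E'
from h import *
S=lambda u,v:(222+u/4-.4,140+v/4-.4); T=lambda u,v:(105+u/3.9-.4,120+v/3.9-.4)
C={"+x-y":(S(505,333),T(353,115),(75,-68)),"+x+y":(S(672,298),T(167,100),(75,68)),
"-x-y":(S(435,200),T(332,317),(-75,-68)),"-x+y":(S(595,178),T(148,305),(-75,68))}
W=[];L=[]
for k,(a,b,l) in C.items():
    p,e=tri(a,b);q=onz("top",b,.085);print(k,p,"gap",e,"top@85",q);W.append((onz("scene",a,.085)+q)[:2]/2);L.append(l)
W=np.array(W);L=np.array(L)/1e3
c=W.mean(0);H=L.T@(W-c);th=np.arctan2(H[0,1]-H[1,0],H[0,0]+H[1,1])
R=np.array([[np.cos(th),-np.sin(th)],[np.sin(th),np.cos(th)]])
print("tester",c,np.degrees(th),"resid mm",((W-c)-L@R.T)*1e3)
loc=lambda p:np.r_[R.T@(p[:2]-c),p[2]]
for k,a,b in(("lidedge",S(725,93),T(48,160)),("bar",S(397,172),T(415,207))):
    p,e=tri(a,b);print(k,p,"local mm",loc(p)*1e3,"gap",e)
g=[loc(onz("top",T(*q),.05)) for q in((196,445),(185,412),(231,450),(262,444),(284,421))]
print("marks a:",[1.3+np.arctan2(q[1],-(q[0]+.135)) for q in g])
p=loc(onz("top",T(230,428),.084));q0=loc(onz("top",T(231,398),.084));print("pointer pts",p,q0)
B=np.array([onz("top",T(*q),.034)[:2] for q in((708,312),(752,325),(718,424),(668,410))])
print("block",B.mean(0),np.linalg.norm(B-np.roll(B,1,0),axis=1),)
d=B[0]+B[1]-B[2]-B[3];print("long axis deg",np.degrees(np.arctan2(d[1],d[0])))
for n,q in(("tin",T(718,195)),("stand",(343,214)),("jar",(337,161))):print(n,onz("top",q,.05))
E
python3 m.py
```

```text
+x-y [0.6361 0.0971 0.0873] gap 0.001307677404858058 top@85 [0.6369 0.098  0.085 ]
+x+y [0.6417 0.2306 0.0871] gap 0.007073846424820629 top@85 [0.6438 0.2343 0.085 ]
-x-y [0.488  0.1083 0.0856] gap 0.004111343173356988 top@85 [0.4873 0.1065 0.085 ]
-x+y [0.4942 0.2432 0.0771] gap 0.004837669198025932 top@85 [0.4921 0.2392 0.085 ]
tester [0.5655 0.1694] -3.595846098596276 resid mm [[-0.6587  1.1293]
 [-3.0192 -1.2107]
 [ 1.2271  2.4301]
 [ 2.4508 -2.3487]]
lidedge [0.571  0.2838 0.2076] local mm [ -1.6355 114.5863 207.6288] gap 0.0001272277558691353
bar [0.5516 0.0419 0.1819] local mm [  -5.8609 -128.1133  181.8887] gap 0.00034386017206177615
marks a: [np.float64(1.8924786829140408), np.float64(2.4877381329821806), np.float64(1.2927103637432749), np.float64(0.7036834826062954), np.float64(0.1117476956816752)]
pointer pts [-0.1603 -0.0037  0.084 ] [-0.1388 -0.0019  0.084 ]
block [ 0.464  -0.1723] [0.0799 0.0344 0.0789 0.0387]
long axis deg -19.395643660484073
tin [ 0.5924 -0.1735  0.05  ]
stand [ 0.4666 -0.333   0.05  ]
jar [ 0.6225 -0.315   0.05  ]
```

Everything checks out: rim height is about 85 mm, the marks fit, the lid is at about 1.93 rad, the clamp at about 1.76 and the pointer at about 1.22. Next is the grasp.

```bash
cat >> h.py <<'E'
TC=np.array([.5655,.1694]);TH=np.radians(-3.6)
RT=np.array([[np.cos(TH),-np.sin(TH)],[np.sin(TH),np.cos(TH)]])
def tw(x,y,z): return np.r_[TC+RT@[x/1e3,y/1e3],z/1e3]   # tester mm -> world
def down(deg):  # tool down, closing axis at deg
    a=np.radians(deg);y=np.array([np.cos(a),np.sin(a),0]);z=np.array([0,0,-1.]);return np.c_[np.cross(y,z),y,z]
def best(p,degs):  # orientation whose IK needs least wrist travel
    q0=np.array(arm.current_joint_positions());o=[]
    for d in degs:
        q=arm.solve_ik(p,down(d))
        if q is not None:o.append((np.abs(np.array(q)-q0).max(),d,q))
    return min(o,key=lambda t:t[0])
def touch(z0,z1,step=.001,lim=6):  # step down until the force rises
    f0=np.array(arm.current_force());p=np.array(arm.current_ee_pos())
    z=z0
    while z>=z1-1e-6:
        arm.move_l([p[0],p[1],z],feed=.03);f=np.array(arm.current_force())-f0
        if f[2]>lim:break
        z-=step
    return z,f
E
python3 - <<'E'
from h import *
p=np.array([.4634,-.1727,.15]);b=best(p,(-109.4,70.6));print(b)
arm.move_to(p,down(b[1]))
arm.move_l([p[0],p[1],.006],feed=.12)
arm.grip(0.0);print(arm.current_width(),arm.current_grasp_force(),arm.current_t(),arm.current_force())
arm.move_l([p[0],p[1],.28],feed=.25);print(arm.current_width(),arm.current_force(),arm.current_t())
print(best(tw(0,0,280),(-3.6,176.4)))
t=arm.snapshot("scene");cv2.imwrite("pics/g.png",t[:,:,::-1])
E
```

```text
(np.float64(87.50999564108743), -109.4, array([-27.3614,  22.5641,  99.7341,  -0.    ,  57.7018,  82.0386]))
0.043712045130587525 30.00018149614334 4.15 [-1.1832 -2.2036  0.5906]
0.04382778705264073 [ 0.3105  0.5033 -3.5326] 5.4
(np.float64(67.55683283898473), -3.6, array([10.8815, 22.2476, 76.7092, -0.    , 81.0431, 14.4815]))
```

View pics/g.png

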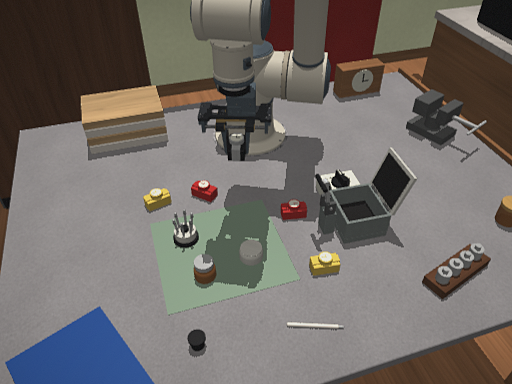

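The watch is held at (237,145), width 43.8 mm, and the bystanders are untouched. Now placing it in the chamber.

Run:
```python
from h import *
arm.move_to(tw(0,0,280),down(-3.6))
arm.move_l(tw(0,0,45),feed=.15);arm.sleep(.2)
z,f=touch(.029,.022,.001,3);print("z",z,f,arm.current_ee_pos())
arm.grip(.062);print(arm.current_width(),arm.current_t())
arm.move_l(tw(0,0,280),feed=.25)
# go to behind the lid
b=best(tw(0,160,250),(-3.6,176.4));print(b)
arm.move_to(tw(0,160,280),down(-3.6));arm.grip(0)
t=arm.snapshot("scene");crop("pics/p.png",t,290,120,140,120,5);print(arm.current_t(),arm.current_force())
```

```text
z 0.024999999999999998 [-3.9864  0.1532 20.2756] [0.5658 0.1695 0.0259]
0.06209066666313118 10.875
(np.float64(13.723539887791775), -3.6, array([24.6023, 29.817 , 68.4164, -0.    , 81.7667, 28.2023]))
13.775 [-0.8079  0.4092  0.4157]
```

View pics/p.png

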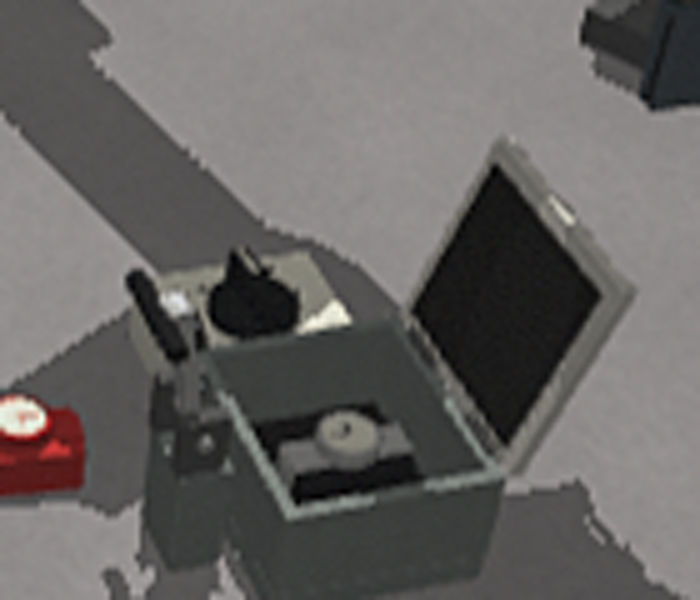

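The watch stands upright in the chamber at crop (350,450), with lid and clamp undisturbed. Now I close the lid.

Run:
```python
from h import *
h=16
def P(t,r=92):
    c,s=np.cos(t),np.sin(t)
    if t>np.pi/2: y=68-136*c+10*s+h; 
    else: y=68-r*c+10*s+h
    return tw(0,y,85+r*min(s+0,1)+10*max(c,0))
arm.move_l(tw(0,158,178),feed=.25)
f0=np.array(arm.current_force());m=0
for t in np.linspace(1.95,.06,15):
    arm.move_l(P(t),feed=.12);f=np.array(arm.current_force())-f0;m=max(m,np.linalg.norm(f));print(round(t,2),f)
    if np.linalg.norm(f)>35:break
else:
    z,f=touch(.098,.091,.001,12);print("shut z",z,f,arm.current_ee_pos())
print(m,arm.current_t())
```

```text
1.95 [-1.1312  0.0859 -0.7948]
1.82 [-0.2516  0.1593 -1.4145]
1.68 [ 0.9211 -0.3556 -1.3255]
1.54 [ 0.2813  1.0414 -0.9468]
1.41 [ 0.1792  0.4338 -0.952 ]
1.27 [ 0.8973 -0.2508 -1.8941]
1.14 [ 0.1084  1.2458 -1.5261]
1.01 [ 0.0316  0.5591 -2.0249]
0.87 [ 0.153   1.0654 -0.6749]
0.74 [ 0.4303  0.0473 -0.4933]
0.6 [ 0.1874 -0.9063 -0.9149]
0.47 [ 0.1439  0.2911 -0.8189]
0.33 [ 0.68   -0.1239 -0.3685]
0.2 [ 0.2019  1.1735 -1.5675]
0.06 [-0.6371  0.4435 -0.7738]
shut z 0.094 [-5.1886 -1.1692 21.2713] [0.5649 0.1623 0.0951]
2.1108319771801707 19.5
```

Run:
```python
from h import *
bar=lambda t:(-100+85*np.cos(t)-14*np.sin(t),105+85*np.sin(t)+14*np.cos(t))
arm.move_l(tw(-2,-10,240),feed=.3)
arm.move_l(tw(-2,-172,240),feed=.3)
arm.move_l(tw(-2,-172,170),feed=.25)
f0=np.array(arm.current_force())
for t in np.linspace(1.85,.75,8):
    y,z=bar(t);arm.move_l(tw(-2,y-23,z-12),feed=.12);f=np.array(arm.current_force())-f0;print(round(t,2),f)
    if np.linalg.norm(f)>35:raise SystemExit
y,z=bar(.75)
arm.move_l(tw(-2,y-35,z-8),feed=.2)
arm.move_l(tw(-2,y-35,z+35),feed=.2)
arm.move_l(tw(-2,y+2,z+35),feed=.2)
s=arm.snapshot("scene");crop("pics/c.png",s,290,120,140,120,5);print(arm.current_t())
```

```text
1.85 [ 0.2277 -1.007   1.0991]
1.69 [0.4334 0.1468 0.1355]
1.54 [-0.1544 -0.6649  0.4869]
1.38 [0.7376 0.0783 0.1121]
1.22 [ 0.279  -0.7476  0.7522]
1.06 [-0.538  -0.1169  0.1745]
0.91 [-0.2651 -0.2626  0.4155]
0.75 [0.0182 0.0533 0.7646]
24.375
```

View pics/c.png

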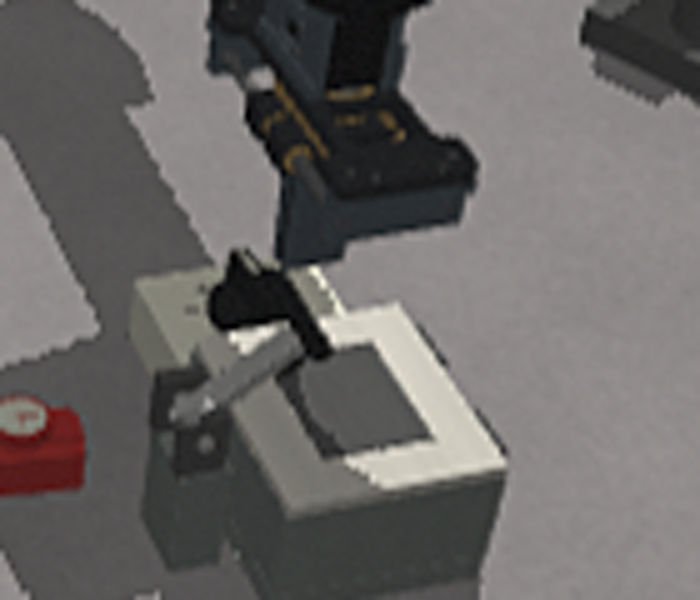

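The lid is shut flat and the clamp is about two-thirds down, with the bar at crop (310,320). Now I press it down from above, then turn the selector.

Run:
```python
from h import *
bar=lambda t:(-100+85*np.cos(t)-14*np.sin(t),105+85*np.sin(t)+14*np.cos(t))
f0=np.array(arm.current_force())
for t in np.linspace(.8,.04,7):
    y,z=bar(t);arm.move_l(tw(-2,y,z+7),feed=.12);f=np.array(arm.current_force())-f0;print(round(t,2),f)
    if np.linalg.norm(f)>35:raise SystemExit
z,f=touch(.128,.121,.001,12);print("clamp z",z,f,arm.current_ee_pos())
arm.move_l(tw(-2,-15,190),feed=.25)
print(best(tw(-135,0,190),(91,-89)),arm.solve_ik(tw(-135,0,67),down(52)),arm.solve_ik(tw(-135,0,67),down(-128)),arm.current_t())
```

```text
0.8 [-0.6748  0.3035  1.0096]
0.67 [-0.7693  1.394   0.1813]
0.55 [-0.9199 -0.5389  0.6269]
0.42 [ 0.02   -0.4006  0.0346]
0.29 [-0.8125 -0.1726  0.5458]
0.17 [0.0545 0.1352 0.4699]
0.04 [-0.5179 -0.1634  0.1123]
clamp z 0.125 [-1.3762  0.7502 14.3398] [0.5625 0.1539 0.1257]
(np.float64(89.01068080388524), 91, array([ 15.0899,  17.2899, 100.5502,  -0.    ,  62.1599, -75.9101])) [ 15.0899  28.5654 108.2887  -0.      43.1459 -36.9101] [ 15.0899  28.5654 108.2887  -0.      43.1459 143.0899] 27.65
```

Run:
```python
from h import *
arm.move_to(tw(-135,0,190),down(91));arm.grip(.045)
arm.move_l(tw(-135,0,68),feed=.15)
arm.grip(0);print(arm.current_width(),arm.current_force(),arm.current_torque())
for d in (84,76,68,60,52):
    arm.move_l(tw(-135,0,68),down(d));print(d,arm.current_force(),arm.current_torque())
arm.grip(.045);arm.move_l(tw(-135,0,200),feed=.25)
q=np.array(arm.current_joint_positions());q[0]=-60;arm.move_joints(q)
t=arm.snapshot("top");s=arm.snapshot("scene")
crop("pics/f.png",t,130,130,100,130,4.6);cv2.imwrite("pics/fs.png",s[:,:,::-1]);print(arm.current_t())
```

```text
0.013987252718413638 [  3.213  -35.1432  11.4984] [-6.4808 -0.7825  0.1585]
84 [  2.7435 -36.6922  12.3603] [-6.8068 -0.8678  0.0418]
76 [  3.7661 -40.06    12.8706] [-7.3621 -0.9516 -0.0184]
68 [  3.1586 -42.1051  12.1616] [-7.8214 -0.8841  0.0886]
60 [  4.0629 -43.3604  15.3261] [-8.2175 -0.8871  0.0262]
52 [  3.106  -45.5302  15.6719] [-8.5777 -0.7811  0.0215]
36.3667
```

View pics/f.png

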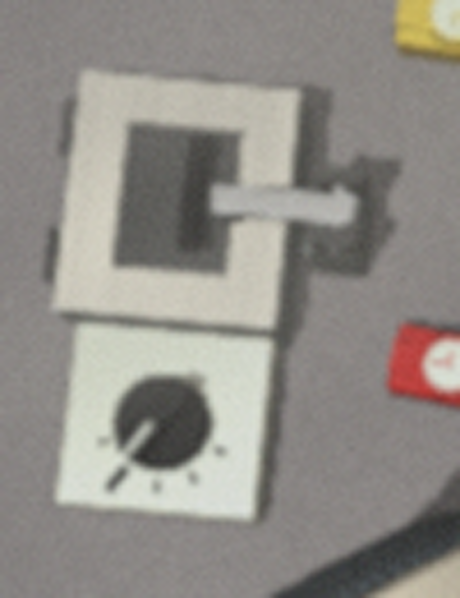

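View pics/fs.png

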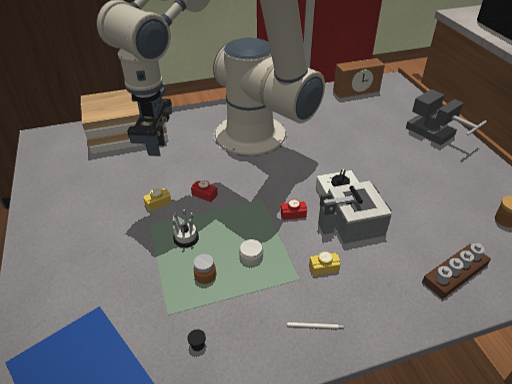

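The top view shows the lid shut, the clamp down and the pointer running into the long mark (crop (122,460) to (117,480)). The scene view shows all bystanders in place. One numeric check of the pointer angle before handing in.

Run:
```python
from h import *
ims=np.mean([arm.snapshot("top").astype(float) for _ in range(6)],0);g=ims.mean(2)
def ax(mask,x0,y0,z,wt):
    pts=np.argwhere(mask)[:,::-1]+[x0,y0];w=wt[mask]
    W=np.array([RT.T@(onz("top",p,z)[:2]-TC) for p in pts])*1e3
    c=np.average(W,axis=0,weights=w);v=np.linalg.eigh(np.cov((W-c).T,aweights=w))[1][:,1]
    v=v*np.sign(-v[0]);d=c-[-135,0]
    return len(pts),c,"axis",1.3+np.arctan2(v[1],-v[0]),"radial",1.3+np.arctan2(d[1],-d[0])
X0,Y0=150,208;G=g[Y0:Y0+32,X0:X0+32]
yy,xx=np.mgrid[0:32,0:32];c=proj("top",tw(-135,0,72))-[X0,Y0];r=np.hypot(xx-c[0],yy-c[1])
print(ax((G>95)&(r<8.5),X0,Y0,.084,G-70))
c2=proj("top",tw(-135,0,50))-[X0,Y0];rr=np.hypot(xx-c2[0],yy-c2[1])
m=(G<140)&(rr>11.5)&(xx<c2[0]-3)&(yy>c2[1]+5);print(ax(m,X0,Y0,.05,200-G))
```

```text
(26, array([-144.9049,    7.718 ]), 'axis', np.float64(1.2604723795084811), 'radial', np.float64(1.961933573898835))
(8, array([-172.4269,   25.176 ]), 'axis', np.float64(2.00413577183793), 'radial', np.float64(1.8921476561090262))
```

Run:
```python
from h import *
g=np.mean([arm.snapshot("top").astype(float) for _ in range(6)],0).mean(2)
# pointer profile: peak across the bar at several radii along the line (z=.084)
for r in (8,12,16,20,24):
    aa=np.linspace(1.5,2.4,91);P=np.array([proj("top",tw(-135-r*np.cos(a-1.3),r*np.sin(a-1.3),84)) for a in aa]).astype(np.float32)
    v=cv2.remap(g.astype(np.float32),P[:,0].reshape(-1,1),P[:,1].reshape(-1,1),cv2.INTER_LINEAR).ravel()
    w=np.clip(v-(v.min()+v.max())/2,0,None);print(r,round(v.max()),round((aa*w).sum()/w.sum(),3))
```

```text
8 151 1.889
12 159 1.876
16 158 1.872
20 163 1.873
24 161 1.879
```

```bash
python3 -c "
from rig import arm
print(arm.sign_off(),arm.current_t())"
```

```text
the job is handed in; nothing more can be done
the job is handed in; nothing more can be done
```

I handed the job in at about 37 s: the watch stands upright in the chamber, the lid is shut and the clamp is down. The selector pointer measures 1.88 rad against the long mark at 1.9 rad, and the screwdriver stand, jar and tin look undisturbed in the last scene view.

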